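# Lock the orange battery pack into the bench charging dock

### The arm

A 6-joint arm with a two-finger parallel gripper is mounted at the origin on the work surface. World frame = base frame: x ahead of the robot, y to its left, z up, the work surface at z = 0. Lengths are in m, angles in rad, forces in N, time in s.
With the tool pointing down it reaches from about 0.3 to 0.825 m from the base axis. Payload 5.4 kg.
Tool frame: the origin (TCP) lies midway between the tips of the shut fingers; the grasp point (between the pads) lies 19 mm behind it; z points along the fingers, y is the line along which they close (so a half turn about z gives the same grasp; the last joint's range is limited). The gripper opens to 92 mm and grips with 3 to 60 N. Pads are 20 mm wide; open, the fingers measure 128 mm over their backs; the gripper's body (75 mm by 189 mm) begins 69 mm behind the grasp point.
Start: joints at [0.993, 0.158, 1.597, -0, 1.386, -0.21], TCP at [0.207, 0.537, 0.215] pointing down, gripper open.
Joint ranges: [-2.91, 2.91], [-0.94, 2.29], [0.18, 2.7], [-1.29, 4.43], [0.17, 2.64], [-3, 3]. Speed limits (rad/s): [2.57, 2.57, 3.14, 3.14, 3.14, 3.14].

### API

Orientations are given as a unit quaternion [x, y, z, w].
In Python, from plant import monitor, snapshot, finish_job gives the robot as it stands.
- The arm moves only by the shell command python3 -m inch 'ROWS' [FORCE]. ROWS is JSON, a list that holds one entry, the list of rows, each a list of 7 numbers: the shift along the world's x, y, z in cm, then the turn, a rotation vector about the world's x, y, z in rad, then the opening, from -1 (shut) to 1 (fully open). A call has 1 to 20 rows; each row shifts and turns the commanded pose from where the row before left it; what a row does not reach is not made up. A row lasts 1/12 s, in which the tool goes at most 41.7 mm and 7.16 degrees, less where a joint would pass 70% of its speed; a pose out of reach is approached as far as the arm can. A call with a gripper value outside its range is refused whole. The fingers move at their own pace and stop on an object; FORCE is the grip in N (left out, the last holds). Time passes only in rows, so rows that do not move let the fingers close. It gives the time, the measured TCP pose, the force, the opening and the grip force at its end, in the units of the state.
- monitor.read_state(): the state, without advancing time (a new reading comes with each control period).
- snapshot(name): name is "scene" or "side" or "wrist"; returns a dict with "color" (384x512x3 uint8, blue, green, red), "camera_matrix" (3x3 intrinsics, pixels), "R" (3x3) and "t" (3): a world point X has camera coordinates R X + t. Camera axes: x right, y down, z forward; pixel columns grow to the right and rows downward; lengths in m; the calibration is good to about 2 mm. A picture is of the moment at which its call begins. There is no depth.
- finish_job(): hands the job in; it is judged then, once.
The state is a dict: "time_s": time; "joint_pos": joint angles; "joint_velocities": joint speeds; "tau": joint torques, N m; "position": TCP position; "ee_rot": TCP orientation; "contact_force": force on the tool from outside, world axes, zero at the start; "wrist_torque": the same for the moment, N m; "finger_gap": finger opening in m; "grasp_force": force on a finger pad.
Only numpy, scipy, OpenCV 4.12 (cv2) and the standard library are available. Lean on these libraries where they do the work, as an engineer would, in place of code of your own. Each camera call takes 0.05 s, during which the arm holds its last target. There are 200 camera calls.

### The job

Swing the charging dock's red lever up out of the way, set the orange battery pack fully home in the dock's pocket with its black nose on the side away from the lever's hinge, then swing the lever fully shut over the pack and let go. Leave the blue pack, the green tin, the tall grease cartridge and the spanner where they are, and do not knock them over.

Things in the scene. Friction and masses are not known exactly. Their poses are not given: they have to be found in the camera images.
- dock: Fixed grey dock, 96 x 76 mm (x, y), 54 high; pocket 69 x 49 mm, 42 deep, its top 6 mm flared by 3.5 mm a side. Origin: pocket's centre, at bench level. x points to the lever's hinge, away from the robot (yaw within 0.5 rad). A post at x 42 to 60, y -20 to 20 mm rises to 96 mm, its steel cheeks to 122; it keeps the pack out if the nose is turned to the hinge. Flat black foot, 6 mm.
- lever (a joint): Red lever's angle, rad: 0 shut (level over the pocket, towards the dock's -x), 1.57 upright, 2.1 fully open, leaning back. Turns about the dock's y; stiff (0.08 N m, about 1 N at the knob), stays where left. Starts part shut (0.1 to 0.8), barring the pocket; at 1.9 or more a gripper has room above the pocket. Arm 12 mm wide, 10 thick; shut, its rubber pad ends 2 mm above a seated pack.
- lever_hinge (a point): Lever's hinge axis: 48 mm towards the dock's +x from the dock's origin, 112 mm above the bench.
- lever_knob (a point): Centre of the red knob at the lever's free end, 100 mm from the hinge: a round bar across the lever, 22 mm in diameter, 24 mm long along the dock's y. Can be pinched by its flat ends from above and led round its arc, turning between the fingers. Shut: 52 mm to the dock's -x of its origin, 112 mm above the bench.
- pocket_floor (a point): Centre of the pocket's floor, 12 mm above the dock's origin.
- pack: Orange battery pack, black band and black top panel, upright block 64 x 44 x 90 mm (x, y, z), 0.3 to 0.55 kg. Origin: centre of its underside, z up. A black nose 14 mm long, 30 wide sticks out of its -x end, 48 to 62 mm above the underside. Grip it across the 44 mm width. Seated, its x and y lie along the dock's, underside on the pocket floor, top 102 mm above the bench.
- pack_nose (a point): Tip of the pack's nose, 46 mm to the pack's -x of its origin and 55 mm above its underside.
- spare: Blue battery pack, the same shape and size as the orange one; leave it. Origin: centre of its underside.
- tin: Green and steel tin, 74 mm in diameter, 100 mm tall, standing; leave it. Origin: centre of its underside.
- cartridge: Tall grease cartridge, white with a black label, 54 mm in diameter, 215 mm tall, standing near the dock's far left; leave it. Origin: centre of its underside.
- spanner: Steel spanner, 160 mm long, lying flat on the bench near the robot; leave it. Origin: mid-length, on its underside.
Mind the look-alikes: they are no part of the job. There is more than one size of the pack; the job needs the largest.

How it is judged:
By the outcome, as a careful person would: the job done as asked, in the order asked, and still so for the second after the job is handed in, with the robot touching nothing.
It also fails if it takes over 72 s, if anything falls off the work surface, if the arm or the gripper's body presses on something with over 40 N, if the wrist force passes 120 N, or if a joint passes its speed limit or range.

## Working session

There is one attempt and no reset: what is moved stays moved. The work goes in short steps, Python scripts to look and compute and a shell command to move; the robot and the scene stay as the last step left them, time stands still between calls to the robot, and variables do not carry over. Pictures are saved under pics/ and viewed, at most 10 in all, crops included, and the job is handed in when it is done.

```bash
ls; mkdir -p pics
cat > h.py <<'E'
import cv2,numpy as np,sys
from plant import monitor,snapshot,finish_job
def grab(n,tag):
    s=snapshot(n); cv2.imwrite(f'pics/{tag}.png',s['color']); np.savez(f'pics/{tag}.npz',K=s['camera_matrix'],R=s['R'],t=s['t']); return s
def load(tag):
    z=np.load(f'pics/{tag}.npz'); return z['K'],z['R'],z['t']
def ray(tag,p):
    K,R,t=load(tag); d=R.T@np.linalg.inv(K)@np.array([p[0],p[1],1.]); return -R.T@t,d/np.linalg.norm(d)
def onz(tag,p,z):
    o,d=ray(tag,p); return o+d*(z-o[2])/d[2]
def tri(*obs):
    A=np.zeros((3,3));b=np.zeros(3);L=[ray(*o) for o in obs]
    for o,d in L:
        M=np.eye(3)-np.outer(d,d);A+=M;b+=M@o
    X=np.linalg.solve(A,b); return X,[np.linalg.norm((np.eye(3)-np.outer(d,d))@(X-o)) for o,d in L]
def proj(tag,X):
    K,R,t=load(tag); c=K@(R@np.array(X)+t); return c[:2]/c[2]
E
python3 - <<'E'
from h import *
a=grab('scene','sc0');b=grab('side','si0');grab('wrist','w0')
for t in('sc0','si0','w0'):
    K,R,tt=load(t);print(t,(-R.T@tt).round(3),R[2].round(2),K[0,0])
im=np.hstack([a['color'],b['color']])
cv2.imwrite('pics/both.png',cv2.resize(np.vstack([a['color'],b['color']]),(400,600)))
print(monitor.read_state())
E
```

```text
pics
sc0 [ 1.047 -0.19   0.645] [-0.66  0.31 -0.69] 358.0594857363248
si0 [ 0.029 -0.364  0.491] [ 0.63  0.58 -0.52] 362.85449129580525
w0 [0.133 0.565 0.384] [ 0.26 -0.1  -0.96] 325.443722360583
{'time_s': 0.15, 'joint_pos': array([ 9.92896020e-01,  1.58915013e-01,  1.59793901e+00, -1.97006640e-05,
        1.38620054e+00, -2.10084954e-01]), 'joint_velocities': array([ 0.00114747, -0.00345955, -0.00569934,  0.000368  , -0.00048668,
       -0.00084655]), 'tau': array([ 5.41670342e-04, -3.85913944e+01, -3.22435641e+01,  7.01239449e-02,
        3.50699143e-02, -4.82297696e-05]), 'position': array([0.20650281, 0.53611732, 0.21384105]), 'ee_rot': array([ 1.82870906e-01,  9.83136663e-01, -6.78669451e-04, -2.71658182e-04]), 'contact_force': array([0.03552951, 0.26852185, 0.58313483]), 'wrist_torque': array([ 0.0167398 , -0.03049737, -0.02373271]), 'grasp_force': 0.0, 'finger_gap': 0.0917790676405691}
```

View pics/sc0.png

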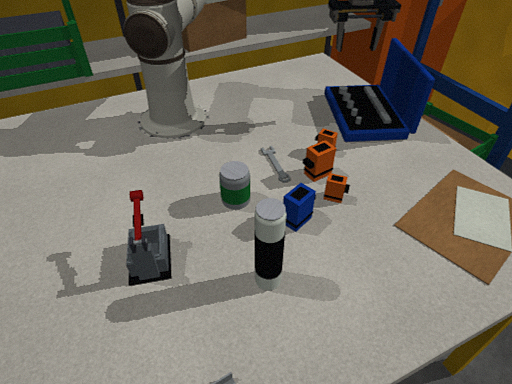

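View pics/si0.png

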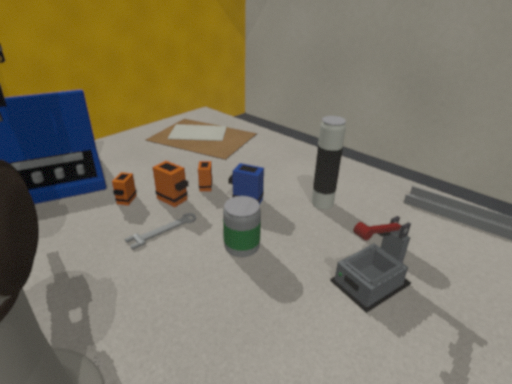

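The scene view shows the dock at (148,255) with its red lever, knob (137,196). Three orange packs stand at scene (319,160), (327,138) and (337,187), and at side (171,183), (124,188) and (205,176). The one at scene (319,160) / side (171,183) looks largest. The enlarged crop will confirm it.

Run:
```python
from h import *
a=cv2.imread('pics/sc0.png');b=cv2.imread('pics/si0.png')
f=lambda im,x,y:cv2.resize(im[y:y+75,x:x+100],(400,300),interpolation=cv2.INTER_CUBIC)
cv2.imwrite('pics/crop.png',np.vstack([np.hstack([f(a,270,125),f(a,95,185)+0]),np.hstack([f(b,110,140),f(b,325,215)])]))
for t,im in(('sc0',a),('si0',b)):
    h=cv2.cvtColor(im,cv2.COLOR_BGR2HSV)
    for nm,lo,hi in(('orange',(6,150,80),(16,255,255)),('red',(0,170,60),(5,255,255))):
        m=cv2.inRange(h,lo,hi);m[:110]=0
        n,l,s,c=cv2.connectedComponentsWithStats(m)
        print(t,nm,[(s[i].tolist(),c[i].round(1).tolist()) for i in range(1,n) if s[i,4]>40])
```

```text
sc0 orange [([306, 129, 32, 46, 758], [323.1, 152.2]), ([304, 171, 43, 27, 418], [331.9, 184.5])]
sc0 red [([130, 190, 13, 50, 323], [136.7, 212.1])]
si0 orange [([153, 162, 33, 37, 770], [168.3, 179.8]), ([199, 162, 12, 24, 252], [204.6, 174.4]), ([113, 173, 22, 27, 372], [124.1, 185.8]), ([158, 195, 28, 11, 99], [171.9, 200.4])]
si0 red []
```

View pics/crop.png

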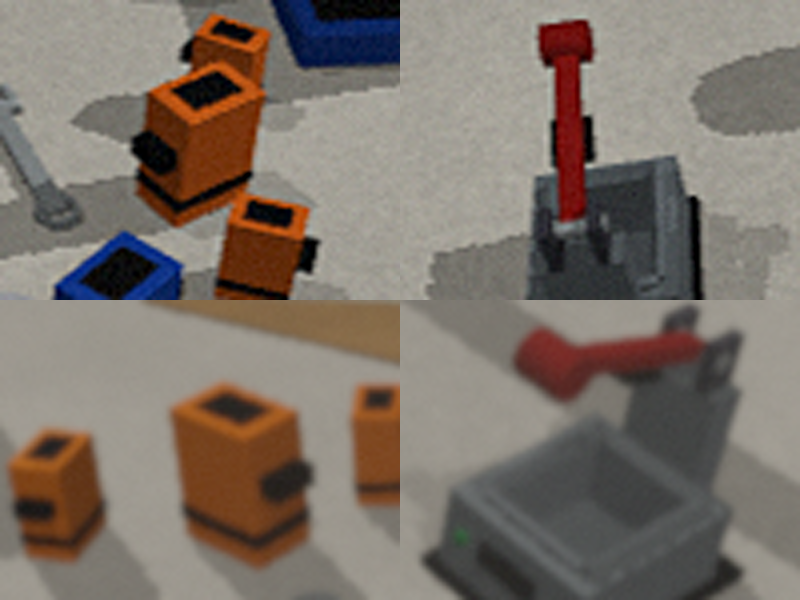

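The crop confirms it. The centre pack (scene (319,160), side (171,183)) is clearly larger than the two small ones, so it is the target. Its nose points scene-left / side-right. The lever knob is at about scene (136,195) and side (361,230). Next I triangulate.

Run:
```python
from h import *
S=lambda x,y:('sc0',((x+.5)/4-.5+270,(y+.5)/4-.5+125))
D=lambda x,y:('sc0',((x-400+.5)/4-.5+95,(y+.5)/4-.5+185))
P=lambda x,y:('si0',((x+.5)/4-.5+110,(y-300+.5)/4-.5+140))
Q=lambda x,y:('si0',((x-400+.5)/4-.5+325,(y-300+.5)/4-.5+215))
def show(n,*o):
    X,r=tri(*o);print(n,X.round(4),np.round(r,4));return X
c=[show('c%d'%i,a,b) for i,(a,b) in enumerate([(S(195,126),P(300,408)),(S(150,95),P(240,436)),(S(215,62),P(172,408)),(S(264,95),P(228,382))])]
print('cen',np.mean(c,0).round(4))
for i in range(4): d=c[(i+1)%4]-c[i]; print(np.linalg.norm(d[:2]).round(4),np.arctan2(d[1],d[0]).round(3))
show('nose',S(140,150),P(303,478))
k=show('knob',D(566,43),Q(545,362)); h=show('hinge',D(571,222),Q(697,347))
d=h-k;print('yaw',np.arctan2(d[1],d[0]),np.linalg.norm(d),'elev',np.arcsin(-d[2]/np.linalg.norm(d)))
print('rim',[onz(*Q(*p),.054).round(4).tolist() for p in((455,490),(597,415),(730,510))])
print('rimsc',[onz(*D(*p),.054).round(4).tolist() for p in((535,177),(675,157))])
```

```text
c0 [0.4707 0.2554 0.0898] [0.0001 0.0001]
c1 [0.4268 0.2507 0.0884] [0.0024 0.0024]
c2 [0.4178 0.3052 0.0904] [0.001 0.001]
c3 [0.4617 0.3135 0.0891] [0. 0.]
cen [0.4442 0.2812 0.0894]
0.0442 -3.036
0.0552 1.734
0.0447 0.187
0.0588 -1.418
nose [0.4497 0.2302 0.0628] [0.0009 0.0009]
knob [ 0.4755 -0.1864  0.1419] [0.0008 0.0008]
hinge [ 0.5669 -0.2115  0.1135] [0.0016 0.0016]
yaw -0.2680097394222703 0.0988653691587089 elev 0.29062942042272033
rim [[0.4793, -0.1569, 0.054], [0.5688, -0.1779, 0.054], [0.5507, -0.2487, 0.054]]
rimsc [[0.4734, -0.2233, 0.054], [0.4917, -0.1516, 0.054]]
```

Run:
```python
from h import *
for n,a,b in(('cart top',(270,208),(332.5,121)),('tin top',(235,170),(241,207)),('spare top',(300,193),(249,170))):
    X,r=tri(('sc0',a),('si0',b));print(n,X.round(3),np.round(r,4))
u=np.array([np.cos(-.25),np.sin(-.25)]);v=np.array([-u[1],u[0]]);o=np.array([.52,-.2])
X=tri(('sc0',(270,208)),('si0',(332.5,121)))[0][:2];print('cart in dock',(X-o)@u,(X-o)@v)
```

```text
cart top [0.683 0.008 0.212] [0.0004 0.0004]
tin top [0.439 0.041 0.096] [0.0014 0.0014]
spare top [0.567 0.143 0.088] [0.0027 0.0027]
cart in dock 0.10617888541446525 0.24134795920139412
```

```bash
python3 -m inch '[[[1.32,-3.6,0.28,0,0,0.006,0],[1.32,-3.6,0.28,0,0,0.006,0],[1.32,-3.6,0.28,0,0,0.006,0],[1.32,-3.6,0.28,0,0,0.006,0],[1.32,-3.6,0.28,0,0,0.006,0],[1.32,-3.6,0.28,0,0,0.006,0],[1.32,-3.6,0.28,0,0,0.006,0],[1.32,-3.6,0.28,0,0,0.006,0],[1.32,-3.6,0.28,0,0,0.006,0],[1.32,-3.6,0.28,0,0,0.006,0],[1.32,-3.6,0.28,0,0,0.006,0],[1.32,-3.6,0.28,0,0,0.006,0],[1.32,-3.6,0.28,0,0,0.006,0],[1.32,-3.6,0.28,0,0,0.006,0],[1.32,-3.6,0.28,0,0,0.006,0],[1.32,-3.6,0.28,0,0,0.006,0],[1.32,-3.6,0.28,0,0,0.006,0],[1.32,-3.6,0.28,0,0,0.006,0],[1.32,-3.6,0.28,0,0,0.006,0],[0,0,0,0,0,0,0]]]'
python3 - <<'E'
from h import *
grab('wrist','w1');s=monitor.read_state();print(s['time_s'],s['position'],s['ee_rot'],s['finger_gap'])
im=cv2.imread('pics/w1.png');m=cv2.inRange(cv2.cvtColor(im,cv2.COLOR_BGR2HSV),(0,170,60),(5,255,255))
print(proj('w1',[.4755,-.1864,.1419]),proj('w1',[.567,-.2115,.112]))
E
```

```text
time_s: 1.82
position: [0.4585, -0.1529, 0.2675]
ee_rot: [0.129, 0.992, -0.001, 0.0]
contact_force: [-1.2, -0.6, 0.6]
finger_gap: 0.0459
grasp_force: 0.0
1.8667 [ 0.45772872 -0.14993226  0.26723086] [ 1.28616126e-01  9.91694280e-01  1.60587493e-04 -5.66753111e-04] 0.04606121542650427
[223.95983624 209.47984996] [227.5888757  279.88587648]
```

View pics/w1.png

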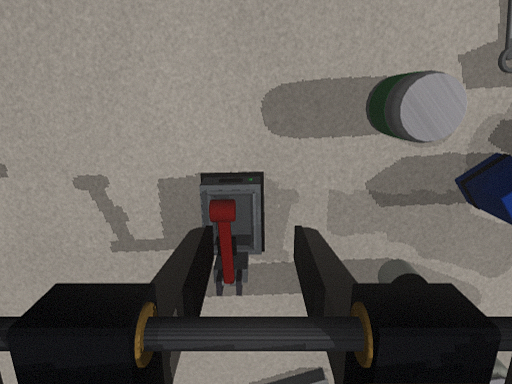

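Wrist view: the knob is at (223,210), as predicted (224,209.5). The dock rim corners are near (200,184), (264,182) and (262,253), and the dock is square to the tool. Next I pinch the knob.

```bash
python3 -m inch '[[[0.93,-1.92,-1,0,0,0.004,0],[0.92,-1.92,-1,0,0,0.004,0],[0,0,-2.5,0,0,0,0],[0,0,-3,0,0,0,0],[0,0,-3,0,0,0,0],[0,0,-2,0,0,0,0],[0,0,-1.4,0,0,0,0],[0,0,-0.5,0,0,0,0],[0,0,0,0,0,0,-0.6],[0,0,0,0,0,0,-0.6],[0,0,0,0,0,0,-0.6],[0,0,0,0,0,0,-0.6],[0,0,0,0,0,0,-0.6],[0,0,0,0,0,0,-0.6]]]' 12
python3 - <<'E'
from h import *
print([onz('w1',p,.054).round(4).tolist() for p in((200,184),(264,182),(262,253))])
s=grab('side','si1');grab('wrist','w2')
kn=np.array([.4755,-.1864,.1419]);hi=np.array([.567,-.2115,.112])
# arc waypoints from knob
th0=.29
for th in (.29,.5,.7,.9,1.1,1.3,1.5,1.7,1.9,2.05):
    u=np.array([np.cos(-.255),np.sin(-.255)]);d=.1*(np.cos(th0)-np.cos(th));print(th,(100*d*u).round(2),(10*(np.sin(th)-np.sin(th0))).round(2))
E
```

```text
time_s: 3.03
position: [0.4763, -0.1885, 0.1256]
ee_rot: [0.122, 0.992, -0.003, 0.001]
contact_force: [-3.8, -7.1, 0.1]
finger_gap: 0.0238
grasp_force: 12.0
[[0.4641, -0.2217, 0.054], [0.4815, -0.1456, 0.054], [0.5732, -0.1715, 0.054]]
0.29 [ 0. -0.] 0.0
0.5 [ 0.78 -0.2 ] 1.93
0.7 [ 1.87 -0.49] 3.58
0.9 [ 3.26 -0.85] 4.97
1.1 [ 4.88 -1.27] 6.05
1.3 [ 6.68 -1.74] 6.78
1.5 [ 8.59 -2.24] 7.12
1.7 [10.52 -2.74] 7.06
1.9 [12.4  -3.23] 6.6
2.05 [13.73 -3.58] 6.01
```

```bash
python3 -m inch '[[[0.39,-0.1,0.965,0,0,0,-0.6],[0.39,-0.1,0.965,0,0,0,-0.6],[0.545,-0.145,0.825,0,0,0,-0.6],[0.545,-0.145,0.825,0,0,0,-0.6],[0.695,-0.18,0.695,0,0,0,-0.6],[0.695,-0.18,0.695,0,0,0,-0.6],[0.81,-0.21,0.54,0,0,0,-0.6],[0.81,-0.21,0.54,0,0,0,-0.6],[0,0,0,0,0,0,-0.6]]]'
```

```text
time_s: 3.88
position: [0.5262, -0.2006, 0.1863]
ee_rot: [0.123, 0.992, -0.002, 0.002]
contact_force: [-1.4, -5.0, 1.2]
finger_gap: 0.0241
grasp_force: 12.0
```

```bash
python3 -m inch '[[[0.9,-0.235,0.365,0,0,0,-0.6],[0.9,-0.235,0.365,0,0,0,-0.6],[0.955,-0.25,0.17,0,0,0,-0.6],[0.955,-0.25,0.17,0,0,0,-0.6],[0.965,-0.25,-0.03,0,0,0,-0.6],[0.965,-0.25,-0.03,0,0,0,-0.6],[0.94,-0.245,-0.23,0,0,0,-0.6],[0.94,-0.245,-0.23,0,0,0,-0.6],[0.665,-0.175,-0.295,0,0,0,-0.6],[0.665,-0.175,-0.295,0,0,0,-0.6],[0,0,0,0,0,0,-0.6],[0,0,0,0,0,0,-0.6]]]'
```

```text
time_s: 4.88
position: [0.6148, -0.2221, 0.1851]
ee_rot: [0.123, 0.992, -0.0, 0.002]
contact_force: [2.4, -1.3, 4.3]
finger_gap: 0.0234
grasp_force: 12.0
```

```bash
python3 -m inch '[[[0,0,0,0,0,0,0],[0,0,0,0,0,0,0],[0,0,0,0,0,0,0],[0,0,1.5,0,0,0,0],[0,0,3,0,0,0,0],[-0.5,0,3,0,0,0,0],[-1,0,2,0,0,0,0],[-1,0,1,0,0,0,0],[0,0,0,0,0,0,0],[0,0,0,0,0,0,0]]]'
python3 - <<'E'
from h import *
s=grab('wrist','w3');a=grab('side','si3')['color']
o=cv2.resize(s['color'][40:340,120:390],(540,600),interpolation=cv2.INTER_CUBIC)
c=cv2.resize(a[200:320,320:420],(250,300),interpolation=cv2.INTER_CUBIC)
o2=np.zeros((600,250,3),np.uint8);o2[:300]=c
cv2.imwrite('pics/v3.png',np.hstack([o,o2]))
print(proj('w3',[.52,-.2,.054]))
E
```

```text
time_s: 5.72
position: [0.5882, -0.2216, 0.2888]
ee_rot: [0.123, 0.992, 0.0, 0.0]
contact_force: [1.1, 1.0, -1.0]
finger_gap: 0.0459
grasp_force: 0.0
[256.67353016 103.71912417]
```

View pics/v3.png

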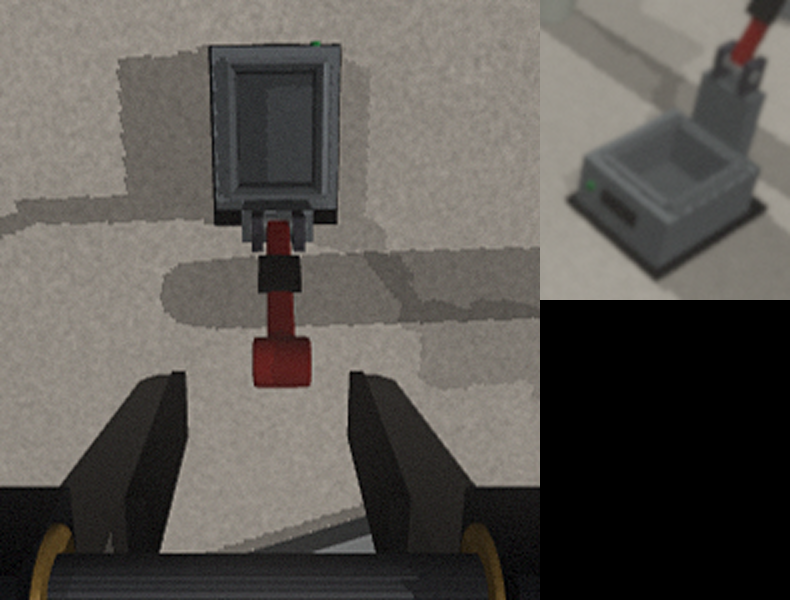

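Wrist view: the lever leans fully back, with its knob well beyond the post, and the pocket is clear. The dock's outer rim corners in the crop are (212,46), (340,44), (337,208) and (215,208).

Run:
```python
from h import *
C=[onz('w3',((x+.5)/2-.5+120,(y+.5)/2-.5+40),.054) for x,y in((212,46),(340,44),(337,208),(215,208))]
for i in range(4):
    d=C[(i+1)%4]-C[i];print(C[i].round(4),np.linalg.norm(d).round(4),np.arctan2(d[1],d[0]).round(3))
print(np.mean(C,0).round(4))
C=[onz('w3',((x+.5)/2-.5+120,(y+.5)/2-.5+40),z) for x,y,z in((237,71,.048),(315,71,.048),(315,184,.048),(237,184,.048))]
print(np.mean(C,0).round(4),[np.linalg.norm(C[(i+1)%4]-C[i]).round(4) for i in range(4)])
for X in([.4442,.2812,.0],):
  print((np.array(X)-monitor.read_state()['position'])*100)
```

```text
[ 0.4666 -0.2239  0.054 ] 0.0744 1.34
[ 0.4836 -0.1514  0.054 ] 0.0951 -0.233
[ 0.5762 -0.1734  0.054 ] 0.0758 -1.816
[ 0.5578 -0.247   0.054 ] 0.094 2.893
[ 0.5211 -0.1989  0.054 ]
[ 0.5209 -0.1988  0.048 ] [np.float64(0.0465), np.float64(0.0666), np.float64(0.0487), np.float64(0.0666)]
[-14.3695808   50.23980176 -28.68969934]
```

```bash
python3 -m inch '[[[-0.8,2.95,0,0,0,0.103,1],[-0.8,2.95,0,0,0,0.103,1],[-0.8,2.95,0,0,0,0.103,1],[-0.8,2.95,0,0,0,0.103,1],[-0.8,2.95,0,0,0,0.103,1],[-0.8,2.95,0,0,0,0.103,1],[-0.8,2.95,0,0,0,0.103,1],[-0.8,2.95,0,0,0,0.103,1],[-0.8,2.95,0,0,0,0.103,1],[-0.8,2.95,0,0,0,0.103,1],[-0.8,2.95,0,0,0,0.103,1],[-0.8,2.95,0,0,0,0.103,1],[-0.8,2.95,0,0,0,0.103,1],[-0.8,2.95,0,0,0,0.103,1],[-0.8,2.95,0,0,0,0.103,1],[-0.8,2.95,0,0,0,0.103,1],[-0.8,2.95,0,0,0,0.103,1],[-0.8,2.95,0,0,0,0.103,1],[-0.8,2.95,0,0,0,0.103,1],[0,0,0,0,0,0,1]]]'
python3 - <<'E'
from h import *
s=grab('wrist','w4');st=monitor.read_state();print(st['joint_pos'].round(2),st['position'],st['ee_rot'])
p=proj('w4',[.4442,.2812,.09]);print(p)
x0,y0=[int(v) for v in p];x0=max(0,min(x0-75,362));y0=max(0,min(y0-56,272))
print(x0,y0);cv2.imwrite('pics/v4.png',cv2.resize(s['color'][y0:y0+112,x0:x0+150],None,fx=5,fy=5,interpolation=cv2.INTER_CUBIC))
E
```

```text
time_s: 7.48
position: [0.4339, 0.3429, 0.2868]
ee_rot: [0.758, -0.652, -0.002, 0.001]
contact_force: [-0.1, 1.1, -0.1]
finger_gap: 0.0921
grasp_force: 0.0
[ 0.45  0.06  1.56  0.    1.52 -2.84] [0.43482202 0.34066443 0.28690632] [ 0.75622552 -0.65430878 -0.00084019  0.0015081 ]
[251.763401   112.35503873]
176 56
```

View pics/v4.png

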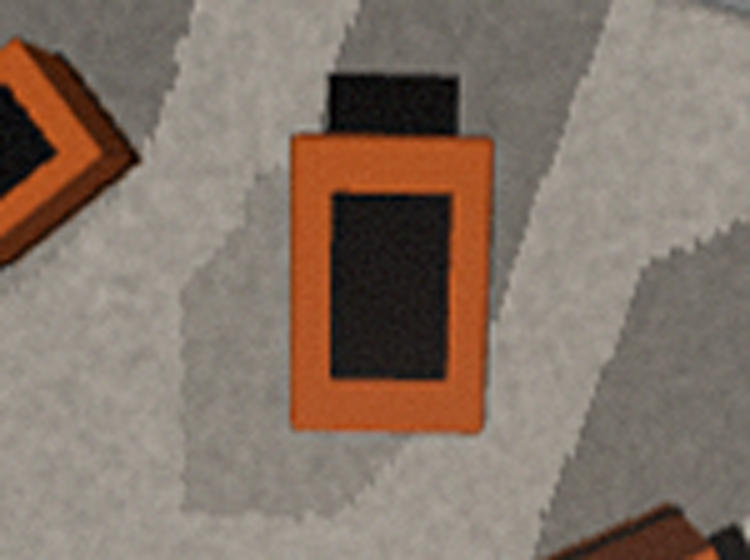

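Wrist crop: the large pack's top has corners (291,136), (493,136), (483,433) and (291,431), with the nose at the top (395,105). Small packs are left at (60,150) and lower right (640,540), so I will keep the fingers only partly open.

Run:
```python
from h import *
C=[onz('w4',((x+.5)/5-.5+176,(y+.5)/5-.5+56),.09) for x,y in((291,136),(493,136),(483,433),(291,431))]
for i in range(4):
    d=C[(i+1)%4]-C[i];print(C[i].round(4),np.linalg.norm(d).round(4),np.arctan2(d[1],d[0]).round(3))
c=np.mean(C,0);print(c.round(4))
q=monitor.read_state();from scipy.spatial.transform import Rotation as Ro
y=Ro.from_quat(q['ee_rot']).as_matrix()[:,1];print('tool y',np.arctan2(y[1],y[0]),(c-q['position'])*100)
for p in((138,157),(548,560)):print(onz('w4',((p[0]+.5)/5-.5+176,(p[1]+.5)/5-.5+56),.05).round(3))
```

```text
[0.4678 0.2537 0.09  ] 0.0433 -2.991
[0.425  0.2472 0.09  ] 0.0635 1.704
[0.4166 0.3101 0.09  ] 0.0432 0.139
[0.4594 0.3161 0.09  ] 0.063 -1.437
[0.4422 0.2817 0.09  ]
tool y -2.99733653923951 [  0.73743574  -5.89257646 -19.69063219]
[0.505 0.263 0.05 ]
[0.392 0.344 0.05 ]
```

```bash
python3 -m inch '[[[0.24,-1.95,-1,0,0,0,0.52],[0.25,-1.97,-2,0,0,0,0.52],[0.24,-1.97,-3,0,0,0,0.52],[0,0,-3,0,0,0,0.52],[0,0,-3,0,0,0,0.52],[0,0,-1.5,0,0,0,0.52],[0,0,0,0,0,0,0.52]]]'
python3 -m inch '[[[0,0,-2.5,0,0,0,0.52],[0,0,-2.5,0,0,0,0.52],[0,0,-2.2,0,0,0,0.52],[0,0,-1.6,0,0,0,0.52],[0,0,-0.8,0,0,0,0.52],[0,0,0,0,0,0,0.52],[0,0,0,0,0,0,-0.3],[0,0,0,0,0,0,-0.3],[0,0,0,0,0,0,-0.3],[0,0,0,0,0,0,-0.3],[0,0,0,0,0,0,-0.3],[0,0,0,0,0,0,-0.3],[0,0,0,0,0,0,-0.3]]]' 35
```

```text
time_s: 8.12
position: [0.4405, 0.2775, 0.1485]
ee_rot: [0.754, -0.657, -0.002, 0.005]
contact_force: [-0.5, 0.6, 0.5]
finger_gap: 0.0696
grasp_force: 0.0
time_s: 9.2
position: [0.444, 0.2802, 0.0589]
ee_rot: [0.755, -0.656, 0.0, -0.0]
contact_force: [-2.6, -1.5, 5.5]
finger_gap: 0.0443
grasp_force: 34.8
```

```bash
python3 -m inch '[[[0,0,0.8,0,0,0,-0.3],[0,0,2,0,0,0,-0.3],[0,0,3,0,0,0,-0.3],[0,0,3,0,0,0,-0.3],[0,0,3,0,0,0,-0.3],[0,0,3,0,0,0,-0.3],[0,0,2,0,0,0,-0.3],[0,0,1.2,0,0,0,-0.3],[0,0,0,0,0,0,-0.3]]]'
python3 -m inch '[[[0.2,-1.26,0,0,0,-0.0513,-0.3],[0.4,-2.52,0,0,0,-0.1026,-0.3],[0.4,-2.52,0,0,0,-0.1026,-0.3],[0.4,-2.52,0,0,0,-0.1026,-0.3],[0.4,-2.52,0,0,0,-0.1026,-0.3],[0.4,-2.52,0,0,0,-0.1026,-0.3],[0.4,-2.52,0,0,0,-0.1026,-0.3],[0.4,-2.52,0,0,0,-0.1026,-0.3],[0.4,-2.52,0,0,0,-0.1026,-0.3],[0.4,-2.52,0,0,0,-0.1026,-0.3],[0.4,-2.52,0,0,0,-0.1026,-0.3],[0.4,-2.52,0,0,0,-0.1026,-0.3],[0.4,-2.52,0,0,0,-0.1026,-0.3],[0.4,-2.52,0,0,0,-0.1026,-0.3],[0.4,-2.52,0,0,0,-0.1026,-0.3],[0.4,-2.52,0,0,0,-0.1026,-0.3],[0.4,-2.52,0,0,0,-0.1026,-0.3],[0.4,-2.52,0,0,0,-0.1026,-0.3],[0.4,-2.52,0,0,0,-0.1026,-0.3],[0.2,-1.26,0,0,0,-0.0513,-0.3]]]'
```

```text
time_s: 9.95
position: [0.445, 0.2804, 0.2408]
ee_rot: [0.755, -0.656, 0.001, -0.002]
contact_force: [0.4, 0.8, -3.1]
finger_gap: 0.0437
grasp_force: 34.8
time_s: 11.62
position: [0.5186, -0.2011, 0.2351]
ee_rot: [0.122, 0.993, 0.0, -0.002]
contact_force: [1.2, -0.3, -2.7]
finger_gap: 0.0443
grasp_force: 34.8
```

```bash
python3 -m inch '[[[0,0,-1.5,0,0,0,-0.3],[0,0,-2,0,0,0,-0.3],[0,0,-2,0,0,0,-0.3],[0,0,-1,0,0,0,-0.3],[0,0,0,0,0,0,-0.3],[0,0,0,0,0,0,-0.3],[0,0,0,0,0,0,-0.3]]]'
python3 - <<'E'
from h import *
w=grab('wrist','w5')['color'];a=grab('side','si5')['color'];c=grab('scene','sc5')['color']
q=monitor.read_state();from scipy.spatial.transform import Rotation as Ro
M=Ro.from_quat(q['ee_rot']).as_matrix();y=M[:,1];print('tool y',np.arctan2(y[1],y[0]),M[:,2].round(3),q['position'].round(4),q['contact_force'],q['finger_gap'])
f=lambda i,x,y,k:cv2.resize(i[y:y+75*k,x:x+100*k],(400,300),interpolation=cv2.INTER_CUBIC)
cv2.imwrite('pics/v5.png',np.vstack([np.hstack([f(w,100,150,3),f(c,95,165,1)]),np.hstack([f(a,310,170,1),f(a,310,220,1)])]))
E
```

```text
time_s: 12.2
position: [0.5201, -0.1991, 0.1737]
ee_rot: [0.119, 0.993, -0.0, 0.001]
contact_force: [0.0, -0.1, -3.5]
finger_gap: 0.0443
grasp_force: 34.8
tool y 1.3326933677168076 [ 0.002 -0.001 -1.   ] [ 0.5204 -0.1993  0.1743] [-0.43669731 -0.05158557 -2.94111193] 0.04411091945068461
```

View pics/v5.png

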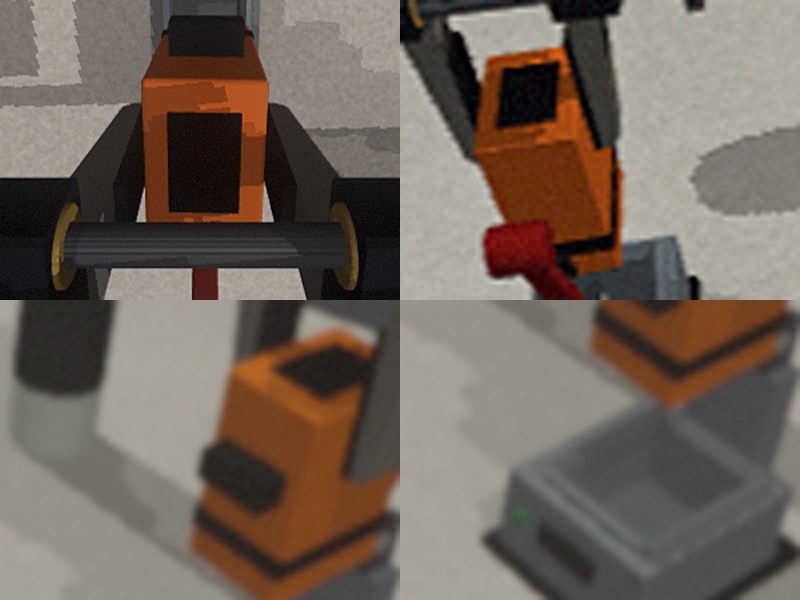

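The pack hangs upright over the pocket with its nose towards the robot, away from the hinge. Its nose-side top edge is at crop (145,81)–(268,81). I check its position in the hand against the pocket.

Run:
```python
from h import *
z=.1743+.0311
e=[onz('w5',((x+.5)*.75-.5+100,(81.5)*.75-.5+150),z) for x in(145,268)]
d=e[1]-e[0];m=(e[0]+e[1])/2;yaw=np.arctan2(d[1],d[0])-np.pi/2
c=m[:2]+.032*np.array([np.cos(-.24),np.sin(-.24)])
print(np.linalg.norm(d),yaw,c, (np.array([.521,-.199])-c)*100)
```

```text
0.04165426770805081 -0.23627922301460247 [ 0.52260901 -0.19850629] [-0.1609012  -0.04937064]
```

```bash
python3 -m inch '[[[-0.06,0.01,-1.5,0,0,0,-0.3],[-0.06,0.02,-2,0,0,0,-0.3],[0,0,-1.5,0,0,0,-0.3],[0,0,-0.8,0,0,0,-0.3],[0,0,-0.5,0,0,0,-0.3],[0,0,-0.5,0,0,0,-0.3],[0,0,-0.5,0,0,0,-0.3],[0,0,0,0,0,0,-0.3],[0,0,0,0,0,0,-0.3]]]'
```

```text
time_s: 13.1
position: [0.5187, -0.1987, 0.1003]
ee_rot: [0.119, 0.993, -0.0, 0.0]
contact_force: [0.6, 0.5, -3.4]
finger_gap: 0.0441
grasp_force: 34.8
```

```bash
python3 -m inch '[[[0,0,-0.5,0,0,0,-0.3],[0,0,-0.5,0,0,0,-0.3],[0,0,-0.5,0,0,0,-0.3],[0,0,-0.5,0,0,0,-0.3],[0,0,-0.4,0,0,0,-0.3],[0,0,-0.3,0,0,0,-0.3],[0,0,-0.2,0,0,0,-0.3],[0,0,-0.1,0,0,0,-0.3],[0,0,0,0,0,0,-0.3],[0,0,0,0,0,0,-0.3]]]'
```

```text
time_s: 13.93
position: [0.5185, -0.1984, 0.0711]
ee_rot: [0.119, 0.993, 0.0, -0.0]
contact_force: [-3.7, 2.5, 5.3]
finger_gap: 0.0441
grasp_force: 34.8
```

```bash
python3 -m inch '[[[0,0,0,0,0,0,0.4],[0,0,0,0,0,0,0.4],[0,0,0,0,0,0,0.4],[0,0,0.5,0,0,0,0.4],[0,0,2,0,0,0,0.4],[0,0,3,0,0,0,0.4],[0,0,3.5,0,0,0,0.4],[0,0,3.5,0,0,0,0.4],[0,0,3.5,0,0,0,0.4],[0,0,3.5,0,0,0,0],[0,0,2.5,0,0,0,0],[0,0,1,0,0,0,0],[0,0,0,0,0,0,0]]]'
python3 - <<'E'
from h import *
w=grab('wrist','w6')['color'];a=grab('side','si6')['color']
f=lambda i,x,y,k:cv2.resize(i[y:y+75*k,x:x+100*k],(400,300),interpolation=cv2.INTER_CUBIC)
cv2.imwrite('pics/v6.png',np.hstack([cv2.resize(w[60:360,56:456],(400,300)),f(a,320,210,1)]))
print(monitor.read_state()['position'])
E
```

```text
time_s: 15.02
position: [0.5197, -0.1994, 0.3032]
ee_rot: [0.119, 0.993, -0.001, 0.003]
contact_force: [-0.6, 0.1, 0.3]
finger_gap: 0.0458
grasp_force: 0.0
[ 0.51803866 -0.19834499  0.29840582]
```

View pics/v6.png

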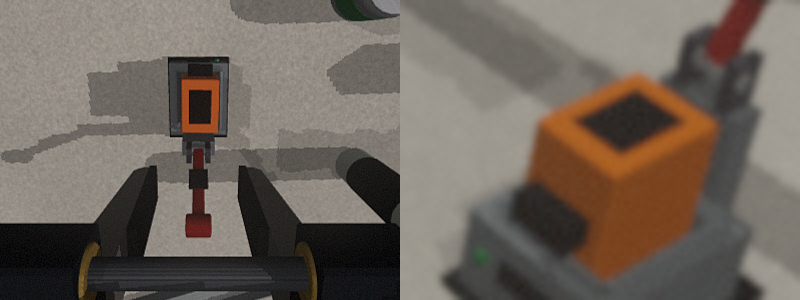

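The pack is seated square with its nose towards the robot. The lever is still open, with its knob at crop (198,225). Next I pinch the knob.

```bash
python3 - <<'E'
from h import *
print(onz('w6',(254,285),.204),proj('w6',[.6148,-.2221,.204]))
E
python3 -m inch '[[[2,-0.5,0,0,0,0,0],[3,-0.7,0,0,0,0,0],[3,-0.7,0,0,0,0,0],[1.6,-0.45,0,0,0,0,0],[0,0,0,0,0,0,0],[0,0,-2,0,0,0,0],[0,0,-3,0,0,0,0],[0,0,-3,0,0,0,0],[0,0,-2,0,0,0,0],[0,0,-1.3,0,0,0,0],[0,0,0,0,0,0,0],[0,0,0,0,0,0,-0.6],[0,0,0,0,0,0,-0.6],[0,0,0,0,0,0,-0.6],[0,0,0,0,0,0,-0.6],[0,0,0,0,0,0,-0.6],[0,0,0,0,0,0,-0.6]]]' 12
```

```text
[ 0.60906504 -0.22007153  0.204     ] [253.33667807 290.59582288]
time_s: 16.53
position: [0.6156, -0.2224, 0.1889]
ee_rot: [0.119, 0.993, -0.0, 0.002]
contact_force: [1.5, 0.7, 5.6]
finger_gap: 0.0243
grasp_force: 12.0
```

```bash
python3 -m inch '[[[-0.665,0.16,0.295,0,0,0,-0.6],[-0.665,0.16,0.295,0,0,0,-0.6],[-0.94,0.23,0.23,0,0,0,-0.6],[-0.94,0.23,0.23,0,0,0,-0.6],[-0.965,0.235,0.03,0,0,0,-0.6],[-0.965,0.235,0.03,0,0,0,-0.6],[-0.955,0.235,-0.17,0,0,0,-0.6],[-0.955,0.235,-0.17,0,0,0,-0.6],[-0.9,0.22,-0.365,0,0,0,-0.6],[-0.9,0.22,-0.365,0,0,0,-0.6],[0,0,0,0,0,0,-0.6]]]'
python3 -m inch '[[[-0.81,0.2,-0.54,0,0,0,-0.6],[-0.81,0.2,-0.54,0,0,0,-0.6],[-0.695,0.17,-0.695,0,0,0,-0.6],[-0.695,0.17,-0.695,0,0,0,-0.6],[-0.545,0.135,-0.825,0,0,0,-0.6],[-0.545,0.135,-0.825,0,0,0,-0.6],[-0.39,0.1,-0.965,0,0,0,-0.6],[-0.39,0.1,-0.965,0,0,0,-0.6],[-0.28,0.07,-0.95,0,0,0,-0.6],[-0.13,0.03,-0.95,0,0,0,-0.6],[0,0,-0.6,0,0,0,-0.6],[0,0,0,0,0,0,-0.6],[0,0,0,0,0,0,-0.6]]]'
```

```text
time_s: 17.45
position: [0.5238, -0.2001, 0.1867]
ee_rot: [0.119, 0.993, -0.0, -0.001]
contact_force: [-2.5, 0.4, 0.9]
finger_gap: 0.0244
grasp_force: 12.0
time_s: 18.53
position: [0.4722, -0.1876, 0.1005]
ee_rot: [0.119, 0.993, -0.0, -0.001]
contact_force: [-2.4, -4.9, -3.1]
finger_gap: 0.024
grasp_force: 12.0
```

```bash
python3 -m inch '[[[0,0,-0.3,0,0,0,-0.6],[0,0,-0.3,0,0,0,-0.6],[0,0,-0.2,0,0,0,-0.6],[0,0,0,0,0,0,-0.6],[0,0,0,0,0,0,-0.6]]]'
```

```text
time_s: 18.95
position: [0.4728, -0.1877, 0.095]
ee_rot: [0.119, 0.993, -0.0, -0.001]
contact_force: [-7.3, -1.1, 11.4]
finger_gap: 0.0242
grasp_force: 12.0
```

```bash
python3 -m inch '[[[0,0,-0.2,0,0,0,-0.6],[0,0,-0.1,0,0,0,-0.6],[0,0,0,0,0,0,-0.6],[0,0,0,0,0,0,-0.6]]]'
python3 - <<'E'
from h import *
a=grab('side','si7')['color'];c=grab('scene','sc7')['color']
f=lambda i,x,y,k:cv2.resize(i[y:y+75*k,x:x+100*k],(400,300),interpolation=cv2.INTER_CUBIC)
cv2.imwrite('pics/v7.png',np.hstack([f(c,95,185,1),f(a,320,210,1)]))
E
```

```text
time_s: 19.28
position: [0.4735, -0.1879, 0.093]
ee_rot: [0.119, 0.993, -0.0, 0.0]
contact_force: [-6.5, 0.5, 16.0]
finger_gap: 0.0237
grasp_force: 12.0
```

View pics/v7.png

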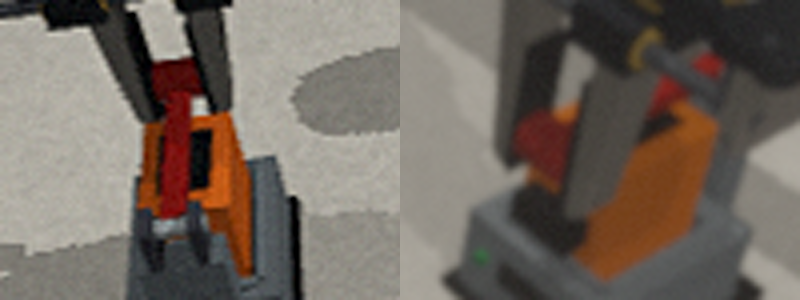

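Side and scene crops: the lever lies level over the pack with the knob between the fingers, and the 16 N reaction shows it is at its stop. I release, rise and measure the knob.

```bash
python3 -m inch '[[[0,0,0,0,0,0,0.1],[0,0,0,0,0,0,0.1],[0,0,0,0,0,0,0.1],[0,0,0,0,0,0,0.1],[0,0,1,0,0,0,0.1],[0,0,2.5,0,0,0,0.1],[0,0,3.5,0,0,0,0.1],[0,0,3.5,0,0,0,0.1],[-1,1,3.5,0,0,0,0.1],[-2,2,3,0,0,0,0.1],[-2,2,2,0,0,0,0.1],[-1,1,0.5,0,0,0,0.1],[0,0,0,0,0,0,0.1],[0,0,0,0,0,0,0.1]]]'
python3 - <<'E'
from h import *
a=grab('side','si8')['color'];c=grab('scene','sc8')['color'];w=grab('wrist','w8')['color']
f=lambda i,x,y,k:cv2.resize(i[y:y+75*k,x:x+100*k],(400,300),interpolation=cv2.INTER_CUBIC)
cv2.imwrite('pics/v8.png',np.vstack([np.hstack([f(c,95,185,1),f(a,320,210,1)]),np.hstack([cv2.resize(c,(400,300)),cv2.resize(a,(400,300))])]))
u=np.array([np.cos(-.24),np.sin(-.24)]);k=np.array([.521,-.199])-.052*u
for z in(.112,.122):
    p=proj('sc8',[*k,z]);q=proj('si8',[*k,z]);print(z,(p-[95,185])*4+1.5,(q-[320,210])*4+1.5)
E
```

```text
time_s: 20.55
position: [0.4133, -0.1273, 0.2865]
ee_rot: [0.119, 0.993, -0.0, 0.001]
contact_force: [0.1, 0.0, -0.0]
finger_gap: 0.0508
grasp_force: 0.0
0.112 [178.1852317   77.23259046] [148.27282691 148.44811278]
0.122 [173.82157729  63.64706028] [152.42777544 128.93526959]
```

View pics/v8.png

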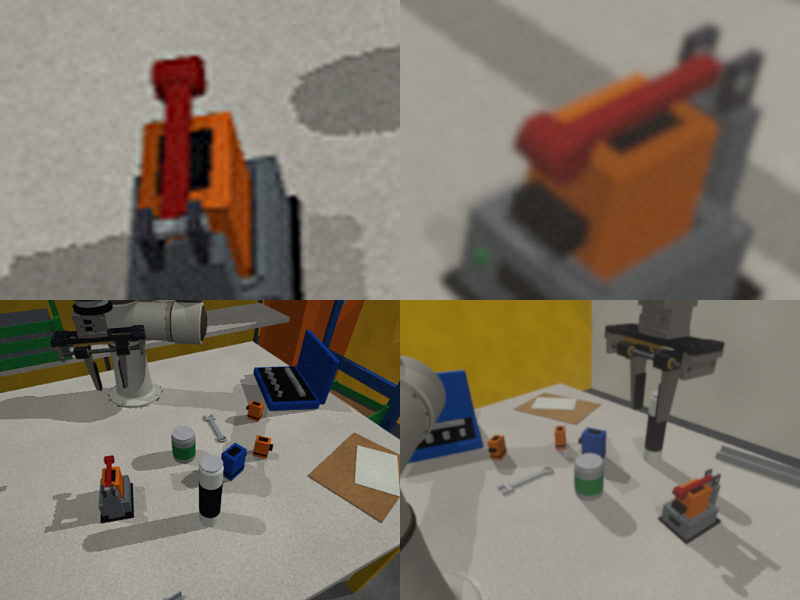

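The released knob measures scene (179,77) and side (147,147). For fully shut I predicted (178,77) and (148,148). The pack is seated and nothing else has moved.

```bash
python3 -c "
from plant import finish_job
print(finish_job())"
```

```text
the job is handed in; nothing more can be done
None
```

The orange pack is home in the dock with its nose away from the hinge, and the lever is shut over it and released. The blue pack, tin, cartridge and spanner were not touched, and I handed the job in at about 21 s; no verdict came back.

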